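# Line up a quarter-turn fastener and hold the access panel shut

### The job

The sprung access panel of the grey bench instrument stands slightly open. While the panel is still raised, turn its black quarter-turn fastener clockwise until the white slot line is in line with the two red marks; then press the panel fully down onto its frame by the round blue-topped rubber pad, and finish while holding it pressed shut there. Leave the two vials and the beaker where they stand.

Things in the scene. Friction and masses are not known exactly. Their poses are not given: they have to be found in the camera images.
- instrument: Fixed grey instrument housing, 170 x 200 x 68 mm (x, y, z) to the top of the black gasket on which the panel seats; coaxial sockets on the front. Origin at the centre of its underside on the worktop; x points from the front to the hinge side at the back, y to the left when seen from the front, z up.
- panel (a joint): Tilt of the aluminium access panel (168 x 198 x 4 mm), hinged along the instrument's y at its back edge (x = 80, z = 68 mm in the instrument's frame). 0 = shut on the gasket, 0.11 rad = fully raised (front edge 18 mm up). A spring raises it: pressing it at the pad takes about 3 N raised, about 6 N shut. A pin under the fastener stops it at about 0.05 rad unless the fastener is in line.
- fastener (a joint): Turn of the quarter-turn fastener in rad: 0 = slot line exactly in line with the red marks, positive = counter-clockwise from above; starts between 0.8 and 1.5, to be turned clockwise. Stops at -0.35 and 1.65, so in line is not at a stop. Friction (about 0.05 N m) keeps it where it is left; the pin passes the frame within about 0.2 rad of 0.
- fastener_grip (a point): Centre of the fastener's black grip bar, 18 mm above the panel's top. Bar: 34 mm along this frame's x, 11 mm wide along y, 26 mm high (13 mm either side along z), white slot line on top; round skirt below it, radius 18, 5 mm high. z = turning axis, normal to the panel; turns with the fastener, tilts with the panel. At x -45, y +40 mm in the instrument's frame; red marks fore and aft of it along x.
- pad_top (a point): Centre of the top of the round rubber press pad, blue-topped, radius 17 mm, 3 mm high, fixed on the panel's top face; it tilts with the panel. With the panel shut it lies at x = -45 mm, y = -45 mm, z = 75 mm in the instrument's frame. z is normal to the panel.
- press_pad: The press pad as a solid (its rubber gives by up to 1 mm); origin at the centre of its underside on the panel's top face.
- vial_b: Bystander: upright vial with a white cap, 28 mm across, 57 mm high; origin at the centre of its underside.
- vial_c: Bystander: upright vial with a blue cap, 28 mm across, 57 mm high; origin at the centre of its underside.
- beaker: Bystander: small glass beaker, 46 mm across, 60 mm high; origin at the centre of its underside.

How it is judged:
By the outcome, as a careful person would: the job done as asked, in the order asked, and still so for the second after the job is handed in, while the arm keeps its last pose, push and grip.
It also fails if it takes over 45 s, if anything falls off the work surface, if the arm or the gripper's body presses on something with over 40 N, if the wrist force passes 120 N, or if a joint passes its speed limit or range.

### The arm

A 6-joint arm with a two-finger parallel gripper is mounted at the origin on a cart in front of the work surface, level with it; the furniture and walls round the work are solid. World frame = base frame: x ahead of the robot, y to its left, z up, the work surface at z = 0. Lengths are in mm, angles in degrees, forces in N, time in s.
With the tool pointing down it reaches from about 350 to 850 mm from the base axis. Payload 8.1 kg.
Tool frame: the origin (TCP) lies between the finger pads; the fingertips stand 8 mm ahead of it and the grasp point (between the pads) lies 11 mm behind it (r.tip_extent is the distance from the TCP to the fingertips, in mm); z points along the fingers, y is the direction in which the jaws open and shut (so a half turn about z gives the same grasp; the last joint's range is limited). The gripper opens to 85 mm and grips with 20 to 120 N. Pads are 22 mm wide; open, the fingers measure 114 mm over their backs; the gripper's body (76 mm by 85 mm) begins 54 mm behind the grasp point. The pads swing forward as they close: fully open they stand 13 mm farther back than shut.
Start: joints at [-79.836, 7.471, 85.268, -0, 87.261, -4.893], TCP at [155.891, -579.399, 239.292] pointing down, gripper open.
Joint ranges: [-169.43, 169.43], [-51.17, 129.36], [1.28, 143.12], [-76.62, 256.62], [0, 156.53], [-152.29, 152.29]. Speed limits (degrees/s): [136.94, 136.94, 159.86, 180, 180, 180].

### API

Orientations are given as [roll, pitch, yaw] about the fixed x, y, z axes, in that order (R = Rz(yaw) Ry(pitch) Rx(roll)).
In Python, from bench import sensors, viewer, hand_in, r gives the robot as it stands. The module is installed in compiled form; this text tells all that it offers.
- The arm moves only by the tool move_arm, never from a script. Its argument "rows" is a list that holds one entry, the list of rows, each a list of 6 numbers: the shift along the tool's x, y, z in m, then the turn, a rotation vector about the tool's x, y, z in degrees. In form: [[[tx, ty, tz, rx, ry, rz], ...]]. A call has 1 to 20 rows; each row is the pose to reach, as a shift and turn from the pose commanded when the call began, along the tool's axes at that moment; what a row does not reach only later rows make up. A row lasts 1/10 s, in which the tool goes at most 50 mm and 8.59 degrees, less where a joint would pass 70% of its speed; a pose out of reach is approached as far as the arm can. A call with a gripper value outside its range is refused whole. "grip" is the opening, from 0 (shut) to 1 (fully open), set as the call begins (left out, the last holds). The fingers move at their own pace and stop on an object; "newtons" is the grip in N (left out, the last holds). Time passes only in rows, so rows that repeat a pose let the fingers close. It gives the time, the measured TCP pose, the force and the opening at its end, in the units of the state.
- sensors.sense(): the state, without advancing time (a new reading comes with each control period).
- viewer.snapshot(name): name is "scene" or "top" or "wrist"; returns a dict with "color" (400x640x3 uint8, red, green, blue), "camera_matrix" (3x3 intrinsics, pixels), "k1" (the pictures are not rectified: a ray, as slopes to the right and down, at radius r is drawn at 1 + k1 r^2 times it, then the intrinsics apply), "R" (3x3) and "t" (3): a world point X has camera coordinates R X + t. Camera axes: x right, y down, z forward; pixel columns grow to the right and rows downward; lengths in mm; the calibration is good to about 2 mm. A picture is of the moment at which its call begins. There is no depth.
- hand_in(): hands the job in, once; it reports no verdict.
The state is a dict: "time": time; "joint_pos": joint angles; "qd": joint speeds; "joint_efforts": joint torques, N m; "tool_pos": TCP position; "tcp_rot": TCP orientation; "ft_force": force on the tool from outside, world axes, zero at the start; "wrist_torque": the same for the moment, N m; "finger_gap": finger opening in mm.
Only numpy, scipy, OpenCV 4.12 (cv2) and the standard library are available. Lean on these libraries where they do the work, as an engineer would, in place of code of your own. Each camera call takes 0.05 s, during which the arm holds its last target.

## Working session

There is one attempt and no reset: what is moved stays moved. The work goes in short steps, Python scripts to look and compute and a tool call to move; the robot and the scene stay as the last step left them, time stands still between calls to the robot, and variables do not carry over. Pictures are saved under pics/ and viewed, and the job is handed in when it is done.

Besides the shell and the picture viewer there is one more tool, called after ">>>" as name([rows], argument=value, ...), one row to a line, values as JSON. move_arm: Moves the arm, as the interface text tells. Its arguments: {"type":"object","properties":{"rows":{"type":"array","items":{"type":"array","items":{"type":"array","items":{"type":"number"}}}},"grip":{"type":"number"},"newtons":{"type":"number"}},"required":["rows"]}

```bash
mkdir -p pics; python3 - <<'E'
from bench import sensors, viewer, r
import cv2,pickle
print(sensors.sense())
d={}
for n in("scene","top","wrist"):
    s=viewer.snapshot(n); d[n]=s
    cv2.imwrite(f"pics/{n}0.png",s["color"][:,:,::-1])
    print(n,s["camera_matrix"].tolist(),s["k1"],s["R"].tolist(),s["t"].tolist())
pickle.dump(d,open("s0.pkl","wb"))
E
```

```text
{'time': 0.0, 'joint_pos': array([-7.98359133e+01,  7.51408706e+00,  8.53295165e+01, -3.57951650e-04,
        8.72621798e+01, -4.89290452e+00]), 'qd': array([ 0.06157543, -0.04060332, -0.01277281, -0.07667423,  0.01181543,
       -0.06119881]), 'joint_efforts': array([ 1.33107886e-03, -5.69400895e+01, -5.00547838e+01, -7.89216142e-05,
        1.48174691e-02,  2.75273385e-05]), 'tool_pos': array([ 155.79340934, -578.86297099,  238.25279628]), 'tcp_rot': array([-1.79894572e+02, -8.66642792e-03,  1.50570006e+01]), 'ft_force': array([-0.34731299,  0.87187944, -0.29114039]), 'wrist_torque': array([0.00839167, 0.01097779, 0.03854323]), 'finger_gap': 85.24896367754283}
scene [[427.32181228595306, 0.0, 319.4942548801589], [0.0, 427.32181228595306, 203.90246048978753], [0.0, 0.0, 1.0]] -0.020184088913808095 [[-0.43311808567663973, -0.9013368653339374, 0.000760953214524984], [-0.6674124159260977, 0.3201430718178742, -0.6723608262196014], [0.6057799855785041, -0.29171950355951054, -0.7402231692641754]] [298.54025830143814, 387.5797136555364, 616.2073014434767]
top [[423.52644458865564, 0.0, 311.3988512579598], [0.0, 423.52644458865564, 205.13057275162276], [0.0, 0.0, 1.0]] -0.04973949715367407 [[0.021297182869238828, -0.9997726792133804, -0.001009901150156037], [-0.9894110409995205, -0.020931380615462285, -0.14362335901160142], [0.14356957181129607, 0.004057980289446895, -0.9896319067440639]] [58.29134343013979, 548.3404075930217, 984.7961412101921]
wrist [[299.7651774482268, 0.0, 319.28447967960204], [0.0, 299.7651774482268, 203.457923855069], [0.0, 0.0, 1.0]] 0.0032174828870977753 [[0.2605971314142675, -0.9654455711801121, -0.001996042926217319], [-0.9299961555214478, -0.251582520633492, 0.2679801970799843], [-0.25922246394551474, -0.06797855838723606, -0.9634223527537706]] [-597.9962973708951, -35.121554039033796, 377.3721530922459]
```

View pics/scene0.png

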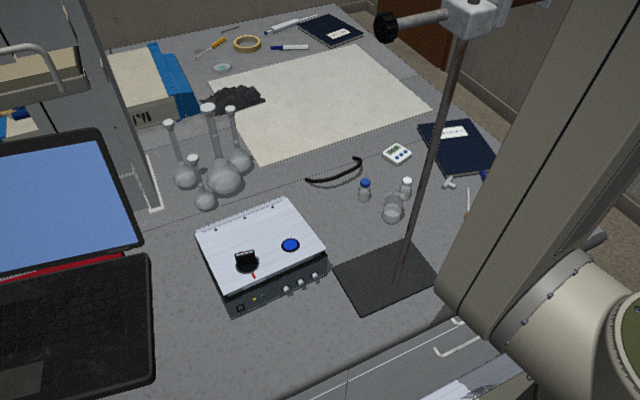

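View pics/top0.png

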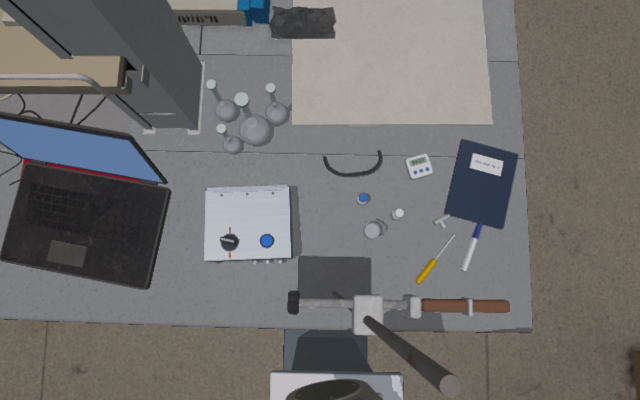

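The scene view shows the instrument near (262,255), with the fastener at (246,258) and the pad at (290,245). In the top view the fastener is at (229,241) and the pad at (267,241). A retort stand stands between the arm and the instrument, with its rod base near (335,295) in the top view.

```bash
cat > h.py <<'E'
import numpy as np,cv2,pickle
def ray(s,px):
    K=s["camera_matrix"];p=np.array([(px[0]-K[0,2])/K[0,0],(px[1]-K[1,2])/K[1,1]])
    q=p.copy()
    for _ in range(20): q=p/(1+s["k1"]*(q@q))
    R=np.array(s["R"]);t=np.array(s["t"])
    d=R.T@np.array([q[0],q[1],1.]);return -R.T@t,d/np.linalg.norm(d)
def plane(s,px,z):
    c,d=ray(s,px);return c+d*(z-c[2])/d[2]
def tri(obs):
    A=np.zeros((3,3));b=np.zeros(3)
    for s,px in obs:
        c,d=ray(s,px);P=np.eye(3)-np.outer(d,d);A+=P;b+=P@c
    X=np.linalg.solve(A,b)
    return X,[np.linalg.norm((np.eye(3)-np.outer(ray(s,px)[1],ray(s,px)[1]))@(X-ray(s,px)[0])) for s,px in obs]
def proj(s,X):
    q=np.array(s["R"])@X+s["t"];u=q[:2]/q[2];u=u*(1+s["k1"]*(u@u));K=s["camera_matrix"]
    return u*[K[0,0],K[1,1]]+K[:2,2]
def blob(s,lo,hi,roi):
    h=cv2.cvtColor(s["color"],cv2.COLOR_RGB2HSV);m=cv2.inRange(h,lo,hi);k=np.zeros_like(m);x0,y0,x1,y1=roi;k[y0:y1,x0:x1]=255
    m&=k;n,l,st,c=cv2.connectedComponentsWithStats(m)
    return [(c[i].round(2).tolist(),int(st[i,4])) for i in range(1,n) if st[i,4]>=4]
E
python3 - <<'E'
from h import *
d=pickle.load(open("s0.pkl","rb"));S,T=d["scene"],d["top"]
for n,s in d.items(): print(n,(-np.array(s["R"]).T@s["t"]).round())
for s,x0,y0,w,h,f,n in((S,185,190,150,130,5,"a"),(T,195,175,105,95,7,"b")):
    cv2.imwrite(f"pics/crop{n}.png",cv2.resize(s["color"][y0:y0+h,x0:x0+w,::-1],None,fx=f,fy=f,interpolation=cv2.INTER_CUBIC)[:600])
bs=blob(S,(105,150,60),(130,255,255),(270,230,310,260));bt=blob(T,(105,150,60),(130,255,255),(255,230,280,255))
print(bs,bt);print(tri([(S,bs[0][0]),(T,bt[0][0])]))
for lo in((0,120,60),(170,120,60)):
  hi=(10 if lo[0]==0 else 180,255,255)
  print("red",blob(S,lo,hi,(230,230,270,290)),blob(T,lo,hi,(215,215,245,265)))
# retort rod
print("rod",tri([(S,(401,285)),(T,(340,297))]),tri([(S,(459,35)),(T,(370,320))]))
E
```

```text
scene [ 15. 325. 716.]
top [ 400.   66. 1053.]
wrist [ 221. -561.  372.]
[([289.78, 244.33], 138)] [([266.38, 240.21], 109)]
(array([457.01548226, 170.47185139,  95.03416312]), [np.float64(0.7872466299903023), np.float64(0.7872466299903083)])
red [([253.12, 275.0], 8)] []
red [] []
rod (array([330.71979079,  -0.85865803,  20.64878905]), [np.float64(2.9441883067022037), np.float64(2.9441883067022374)]) (array([339.03827125,  -3.48509077, 504.41136355]), [np.float64(7.3988543486643605), np.float64(7.398854348664391)])
```

View pics/wrist0.png

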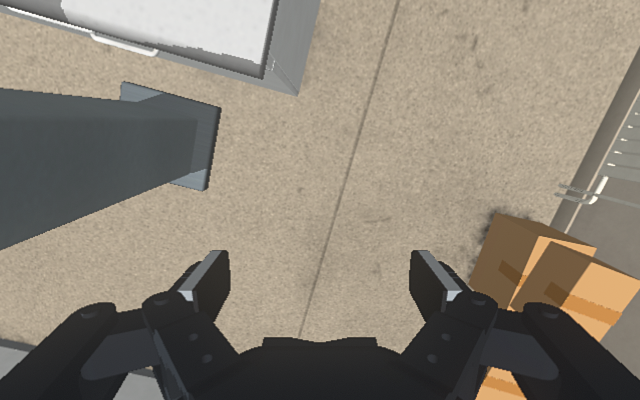

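View pics/cropa.png

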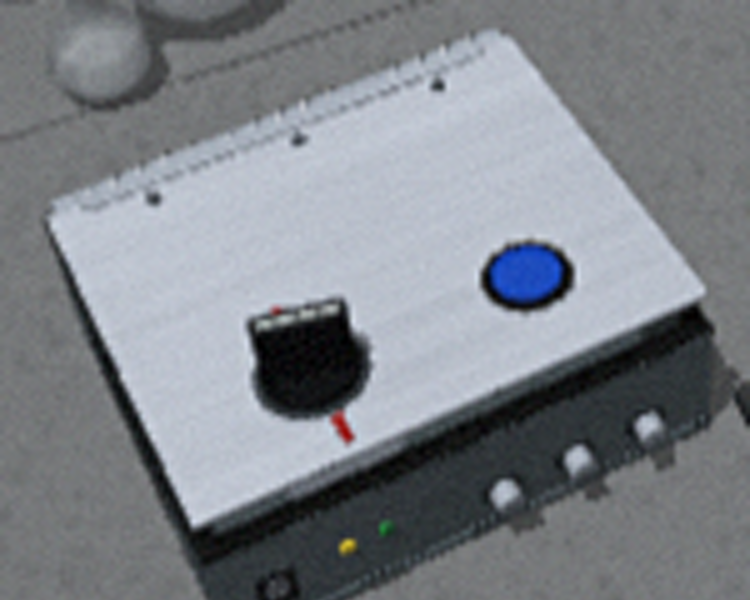

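View pics/cropb.png

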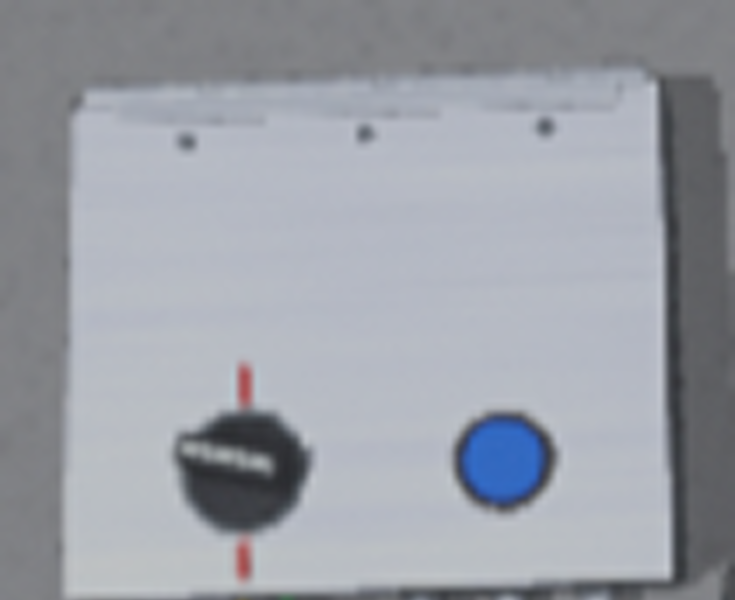

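```bash
python3 - <<'E'
from h import *
d=pickle.load(open("s0.pkl","rb"));S,T=d["scene"],d["top"]
print("knob",tri([(S,(386,26)),(T,(293,302))]))
print("block",tri([(S,(471,15)),(T,(369,314))]))
# rod top: closest approach of ray to vertical at rod
for px in((450,385),(420,362),(372,320)):
    c,dd=ray(T,px); p=np.array([334.,-2.]);k=((p-c[:2])@dd[:2])/(dd[:2]@dd[:2]);print(px,c+k*dd,np.linalg.norm((c+k*dd)[:2]-p))
for px in((298,258),(370,258),(470,310),(508,306)): print("z0",px,plane(T,px,0).round(), "z450",plane(T,px,450).round())
for n,px in(("foot",(340,297)),):print(plane(T,px,8))
for px in((205,190),(289,186),(204,261),(291,259)): print(plane(T,px,75).round())
pad=[plane(S,(289.78,244.33),88.7),plane(T,(266.38,240.21),88.7)];print(pad)
E
python3 - <<'E'
import cv2,pickle
d=pickle.load(open("s0.pkl","rb"));T=d["top"]["color"]
cv2.imwrite("pics/topb.png",cv2.resize(T[240:400,260:540,::-1],None,fx=2.8,fy=2.8))
S=d["scene"]["color"]
cv2.imwrite("pics/scb.png",cv2.resize(S[0:330,320:640,::-1],None,fx=1.8,fy=1.8))
E
```

```text
knob (array([356.33280637,  87.91801542, 524.54726833]), [np.float64(0.022428694687873486), np.float64(0.022428694687875346)])
block (array([343.15416479,  -6.01846237, 523.15958428]), [np.float64(0.7470673641665411), np.float64(0.7470673641664861)])
(450, 385) [340.25851702  -7.12207285 825.93923619] 8.087315099991015
(420, 362) [339.19520287  -6.37260073 766.95377893] 6.790417512724715
(372, 320) [339.0015711   -6.2313411  543.88780165] 6.55133276087537
z0 (298, 258) [420. 100.   0.] z450 [411.  86. 450.]
z0 (370, 258) [424. -78.   0.] z450 [414. -16. 450.]
z0 (470, 310) [ 301. -324.    0.] z450 [ 344. -157.  450.]
z0 (508, 306) [ 312. -419.    0.] z450 [ 350. -212.  450.]
[328.06231778  -4.05892173   8.        ]
[573. 321.  75.]
[586. 123.  75.]
[407. 314.  75.]
[416. 114.  75.]
[array([461.97076835, 169.56828067,  88.7       ]), array([457.01105981, 170.4626889 ,  88.7       ])]
```

View pics/topb.png

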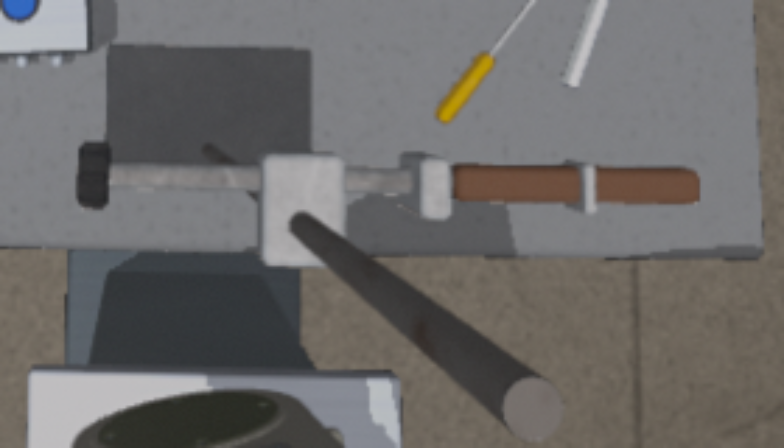

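View pics/scb.png

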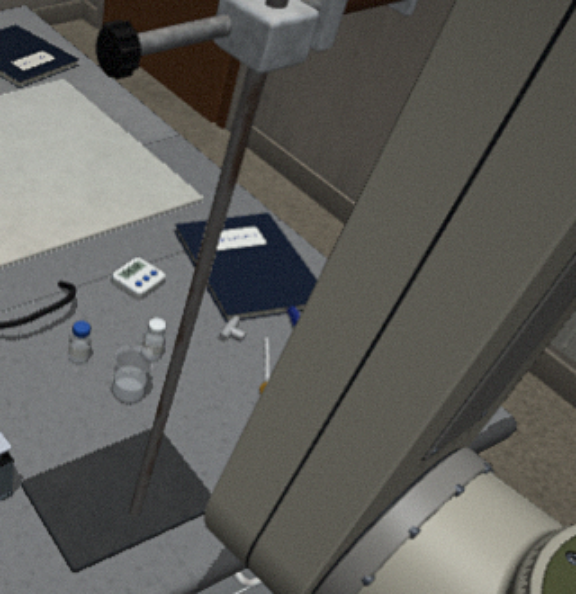

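The rod is vertical at about (337,-5) and reaches z≈825. Its clamp is at z≈525 and spans y from -190 to +95, so the arm has to retract before it swings past. I'll fold back and up first and log the joints to learn the kinematics.

>>> move_arm([
  [[0, -0.03, -0.01, 0, 0, 0], [0, -0.06, -0.02, 0, 0, 0], [0, -0.09, -0.03, 0, 0, 0], [0, -0.12, -0.04, 0, 0, 0], [0, -0.15, -0.05, 0, 0, 0], [0, -0.18, -0.06, 0, 0, 0], [0, -0.2, -0.08, 0, 0, 0], [0, -0.2, -0.1, 0, 0, 0]],
], grip=0.4)

```text
time: 0.95
tool_pos: [103.5, -384.3, 339.9]
tcp_rot: [-180.0, 0.0, 15.1]
ft_force: [0.2, -0.8, 0.2]
finger_gap: 34.3
```

```bash
python3 - <<'E'
from bench import sensors
s=sensors.sense();print(s["time"],s["joint_pos"].tolist(),s["tool_pos"],s["tcp_rot"],s["finger_gap"])
E
```

```text
0.95 [-82.30924652417492, -25.708862513977614, 104.61556544849654, -0.005899275596327681, 101.10267775267113, -7.363331765273488] [ 103.53012042 -384.3408447   339.89188283] [-1.79989955e+02  4.53907851e-03  1.50529501e+01] 34.27845697314805
```

>>> move_arm([
  [[0, 0, -0.04, 0, 0, 0], [0, -0.02, -0.08, 0, 0, 0], [0, -0.04, -0.12, 0, 0, 0], [0, -0.05, -0.15, 0, 0, 0], [0, -0.05, -0.15, 0, 0, 0]],
])

```text
time: 1.45
tool_pos: [90.8, -337.7, 494.4]
tcp_rot: [179.5, 0.1, 15.1]
ft_force: [-0.6, -0.7, 0.2]
finger_gap: 34.3
```

```bash
python3 - <<'E'
from bench import sensors
s=sensors.sense();print(s["time"],s["joint_pos"].tolist(),s["tool_pos"],s["tcp_rot"],s["finger_gap"])
E
```

```text
1.45 [-83.36303826712974, -28.099186133649663, 89.86960424332904, -0.0012262414326596122, 117.74451165474665, -8.415543576385437] [  90.82744755 -337.65537456  494.39639155] [1.79520311e+02 7.20586381e-02 1.50516282e+01] 34.343875768269534
```

```bash
python3 - <<'E'
import numpy as np
from scipy.optimize import least_squares
D=[(7.491,85.299,np.hypot(155.89,579.4),239.3),(-25.709,104.616,np.hypot(103.53,384.34),339.9),(-28.099,89.87,np.hypot(90.83,337.66),494.4)]
e=51.2
def f(p):
    a,L2,L3,c,ph=p;o=[]
    for q2,q3,r,z in D:
        A=np.radians(q2);B=np.radians(q2+q3)+ph
        o+=[a+L2*np.sin(A)+L3*np.sin(B)-np.sqrt(r*r-e*e),c+L2*np.cos(A)+L3*np.cos(B)-z]
    return o+[(ph)*10,a*.02]
s=least_squares(f,[0,450,450,0,0]);print(s.x,np.round(s.fun,2))
g=lambda p:f([0,p[0],p[1],p[2],0])
s=least_squares(g,[450,450,0]);print(s.x,np.round(s.fun,2))
E
```

```text
[ 2.27212879e+00  3.73088180e+02  5.55611169e+02 -3.24022797e+01
  1.28798739e-01] [-0.02  0.1   0.14 -0.16 -0.12  0.06  1.29  0.05]
[323.9259651  555.24369608 -55.86659593] [-1.   -1.03  9.62  2.92 -9.26 -1.89  0.    0.  ]
```

```bash
python3 - <<'E'
import numpy as np
from scipy.optimize import least_squares
D=[(7.491,85.299,np.hypot(155.89,579.4),239.3),(-25.709,104.616,np.hypot(103.53,384.34),339.9),(-28.099,89.87,np.hypot(90.83,337.66),494.4)]
e=51.2
def f(p,a,ph):
    L2,L3,c=p[:3];o=[]
    for q2,q3,r,z in D:
        A=np.radians(q2);B=np.radians(q2+q3)+ph
        o+=[a+L2*np.sin(A)+L3*np.sin(B)-np.sqrt(r*r-e*e),c+L2*np.cos(A)+L3*np.cos(B)-z]
    return o
s=least_squares(lambda p:f(p,p[3],0),[450,450,0,0]);print(s.x,np.round(s.fun,2))
for a in(-50,0,50,100):
    s=least_squares(lambda p:f(p,a,p[3]),[450,450,0,0]);print(a,s.x,np.round(s.fun,2))
E
```

```text
[324.63438607 551.01311197 -55.65209253   4.43121133] [-0.7   0.09  9.59  2.96 -8.89 -3.05]
-50 [ 3.69367335e+02  6.05778063e+02 -3.27087382e+01  1.29366515e-01] [ -3.46 -13.09  -0.44  -0.92  -3.63  14.01]
0 [ 3.73334821e+02  5.57850367e+02 -3.22155465e+01  1.29899523e-01] [-0.17 -0.47  0.03 -0.22 -0.19  0.69]
50 [ 3.77302297e+02  5.09922860e+02 -3.17223674e+01  1.30532684e-01] [  3.13  12.16   0.5    0.47   3.24 -12.63]
100 [ 3.81269779e+02  4.61995598e+02 -3.12291671e+01  1.31297271e-01] [  6.42  24.78   0.97   1.17   6.68 -25.95]
```

>>> move_arm([
  [[0, -0.03, -0.02, 0, 0, 0], [0, -0.06, -0.04, 0, 0, 0], [0, -0.09, -0.06, 0, 0, 0], [0, -0.12, -0.08, 0, 0, 0], [0, -0.15, -0.1, 0, 0, 0], [0, -0.15, -0.1, 0, 0, 0]],
])

```text
time: 2.05
tool_pos: [51.6, -190.8, 592.2]
tcp_rot: [179.6, 0.1, 15.0]
ft_force: [-0.0, 0.3, -0.2]
finger_gap: 34.5
```

```bash
python3 - <<'E'
from bench import sensors,viewer,r
import cv2
s=sensors.sense();print(s["time"],s["joint_pos"].tolist(),s["tool_pos"],s["tcp_rot"],s["finger_gap"],r.tip_extent)
v=viewer.snapshot("scene");cv2.imwrite("pics/scene1.png",v["color"][:,:,::-1])
v=viewer.snapshot("top");cv2.imwrite("pics/top1.png",v["color"][:,:,::-1])
E
```

```text
2.05 [-89.85535453563037, -41.066341659663074, 85.41811414656306, -0.009787729296308756, 135.25442215199513, -14.883046315111912] [  51.6388311  -190.75733582  592.24391952] [1.79621163e+02 1.07759718e-01 1.50203602e+01] 34.51387701012993 8.0
```

View pics/scene1.png

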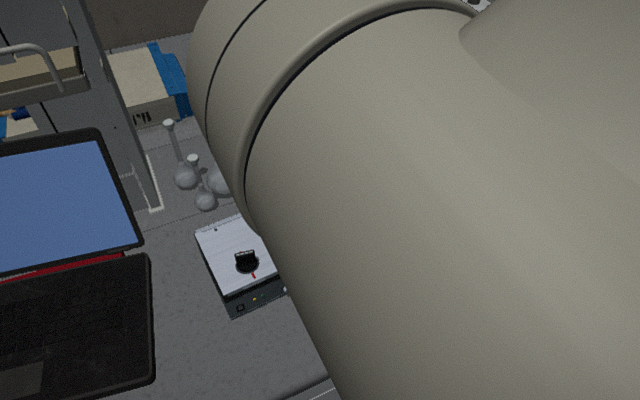

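View pics/top1.png

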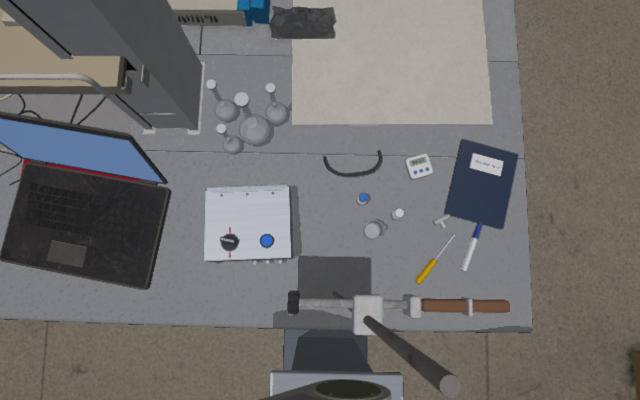

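The scene view is now mostly filled by the arm's elbow. The top view shows the bench unchanged and the arm folded clear of the rod. Next I swing about the base axis at a radius of about 170 mm.

>>> move_arm([
  [[0.023, -0.011, 0, 0, 0, -7], [0.043, -0.025, 0, 0, 0, -14], [0.061, -0.039, 0, 0, 0, -21], [0.08, -0.048, 0, 0, 0, -28], [0.0975, -0.059, 0, 0, 0, -35], [0.114, -0.072, 0, 0, 0, -42], [0.128, -0.0865, 0, 0, 0, -49], [0.141, -0.103, 0, 0, 0, -56], [0.1515, -0.121, 0, 0, 0, -63], [0.16, -0.14, 0, 0, 0, -70], [0.1655, -0.16, 0, 0, 0, -77], [0.169, -0.18, 0, 0, 0, -84], [0.17, -0.201, 0, 0, 0, -91], [0.168, -0.222, 0, 0, 0, -98], [0.164, -0.242, 0, 0, 0, -105], [0.164, -0.242, 0, 0, 0, -105]],
])

```text
time: 3.75
tool_pos: [147.5, 84.9, 588.0]
tcp_rot: [-179.9, -0.1, 120.6]
ft_force: [0.0, -0.1, 0.0]
finger_gap: 34.4
```

```bash
python3 - <<'E'
from bench import sensors,viewer,r
import cv2,pickle
s=sensors.sense();print(s["time"],s["joint_pos"].tolist(),s["tool_pos"],s["tcp_rot"],s["ft_force"])
d={}
for n in("scene","wrist"):
    v=viewer.snapshot(n);d[n]=v;cv2.imwrite(f"pics/{n}2.png",v["color"][:,:,::-1])
pickle.dump(d,open("s2.pkl","wb"))
E
```

```text
3.75 [12.380979975965303, -44.480366932845605, 87.38956503049128, 0.03259807686295673, 137.2441410548942, -18.21905980672592] [147.54113357  84.94785664 588.03978801] [-1.79861291e+02 -6.90215312e-02  1.20623862e+02] [ 0.00097245 -0.10735792  0.00695644]
```

View pics/scene2.png

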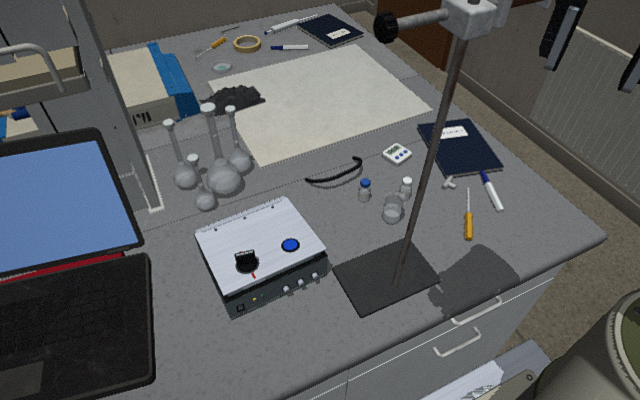

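View pics/wrist2.png

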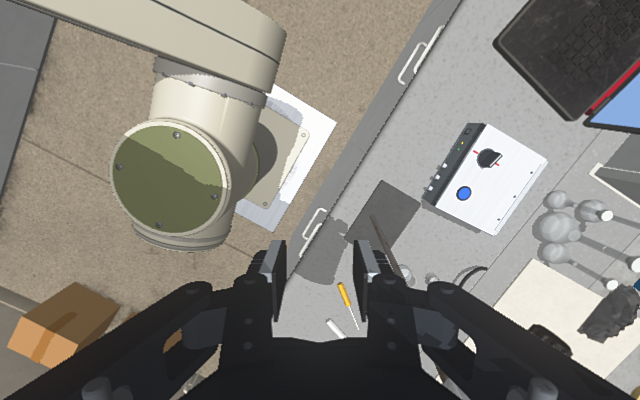

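The swing worked. The wrist view shows the shoulder at left and the instrument at right, with the fastener at (487,158) and the pad at (463,194). In the scene view the bystanders haven't moved. Now I extend to above the fastener, going wide of the clamp knob.

>>> move_arm([
  [[0.006, 0.039, 0.018, 0, 0, 0], [0.012, 0.078, 0.036, 0, 0, 0], [0.018, 0.117, 0.054, 0, 0, 0], [0.024, 0.156, 0.072, 0, 0, 0], [0.03, 0.195, 0.09, 0, 0, 0], [0.036, 0.2335, 0.108, 0, 0, 0], [0.03, 0.252, 0.145, 0, 0, 7], [0.025, 0.27, 0.185, 0, 0, 14], [0.02, 0.288, 0.223, 0, 0, 21], [0.014, 0.306, 0.261, 0, 0, 28], [0.009, 0.324, 0.3, 0, 0, 35], [0.0035, 0.342, 0.338, 0, 0, 41.5], [0.0035, 0.342, 0.338, 0, 0, 41.5], [0.0035, 0.342, 0.338, 0, 0, 41.5]],
])

```text
time: 5.25
tool_pos: [441.8, 255.2, 249.5]
tcp_rot: [-179.8, 0.2, 78.4]
ft_force: [-0.5, 1.1, 0.5]
finger_gap: 34.0
```

```bash
python3 - <<'E'
from bench import sensors,viewer,r
import cv2,pickle
s=sensors.sense();print(s["time"],s["joint_pos"].tolist(),s["tool_pos"],s["tcp_rot"],s["ft_force"])
d={}
for n in("scene","wrist"):
    v=viewer.snapshot(n);d[n]=v;cv2.imwrite(f"pics/{n}3.png",v["color"][:,:,::-1])
pickle.dump(d,open("s3.pkl","wb"))
E
```

```text
5.25 [24.25928525949103, -6.525598381279363, 98.28438086760836, -0.00530940757673151, 88.49755062232863, 35.83498416635382] [441.8498035  255.24781501 249.45645927] [-1.79795296e+02  1.54372968e-01  7.84247279e+01] [-0.46169007  1.08837788  0.53887369]
```

View pics/scene3.png

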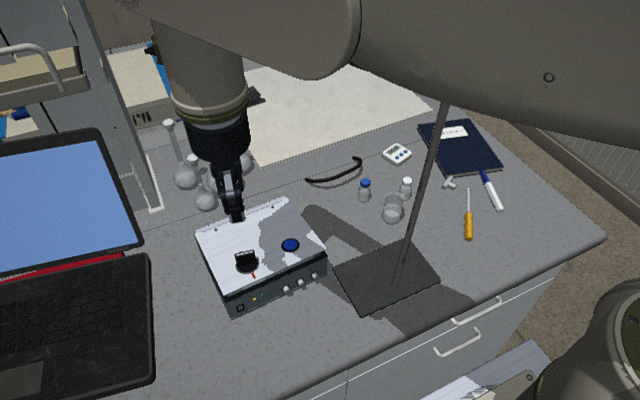

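View pics/wrist3.png

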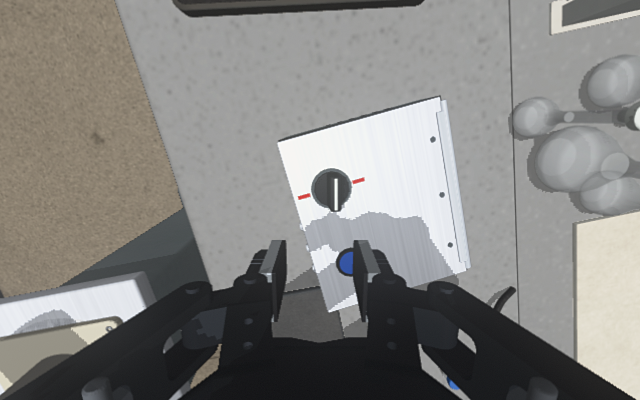

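The wrist view shows the fastener at (333,189), red marks at (304,197) and (358,181), the white line running about vertical at x≈336, and the pad at (348,262).

```bash
cat > m.py <<'E'
from h import *
def line(s,m):
    ys,xs=np.nonzero(m);P=np.c_[xs,ys].astype(np.float32);c=P.mean(0);u,sv,vt=np.linalg.svd(P-c,full_matrices=False);k=(P-c)@vt[0]
    return c,c+vt[0]*np.percentile(k,2),c+vt[0]*np.percentile(k,98),len(P)
E
python3 - <<'E'
from m import *
d=pickle.load(open("s3.pkl","rb"));W=d["wrist"]
print("cam",(-np.array(W["R"]).T@W["t"]).round(1))
x0,y0,w,h=270,130,110,170
cv2.imwrite("pics/cw3.png",cv2.resize(W["color"][y0:y0+h//2+20,x0:x0+w,::-1],None,fx=7,fy=7,interpolation=cv2.INTER_CUBIC)[:600])
hs=cv2.cvtColor(W["color"],cv2.COLOR_RGB2HSV)
red=cv2.inRange(hs,(0,120,60),(10,255,255))|cv2.inRange(hs,(170,120,60),(180,255,255))
n,l,st,c=cv2.connectedComponentsWithStats(red[150:230,280:390]);
rp=[]
for i in range(1,n):
    if st[i,4]>10: p=c[i]+[280,150];print("red",p,st[i,4],plane(W,p,86));rp.append(p)
b=blob(W,(105,150,60),(130,255,255),(320,240,375,290));print(b,plane(W,b[0][0],88.7))
# white line inside knob
blk=(hs[...,2]<70).astype(np.uint8)*255
k=np.zeros_like(blk);k[165:215,308:356]=255
dk=blk&k
M=cv2.morphologyEx(dk,cv2.MORPH_CLOSE,np.ones((9,9)))
wm=((hs[...,2]>130)&(M>0)).astype(np.uint8)
n,l,st,c=cv2.connectedComponentsWithStats(wm);i=1+np.argmax(st[1:,4]);
cc,a,bb,N=line(W,l==i);print("white",cc,a,bb,N)
A,B=plane(W,a,117),plane(W,bb,117);print(A,B,(A+B)/2,np.degrees(np.arctan2(*(A-B)[[1,0]])))
E
```

```text
cam [455.9 323.4 385. ]
red [357.88235294 180.35294118] 34 [482.02150475 258.12251272  86.        ]
red [303.83333333 196.02777778] 36 [424.86406374 252.99204265  86.        ]
[([346.85, 262.75], 232)] [455.05293375 171.42193155  88.7       ]
white [335.5     207.27272] [335.5 205. ] [335.5 210. ] 22
[455.09182504 246.05395842 117.        ] [454.19608063 241.28585355 117.        ] [454.64395284 243.66990598 117.        ] 79.36032452214232
```

View pics/cw3.png

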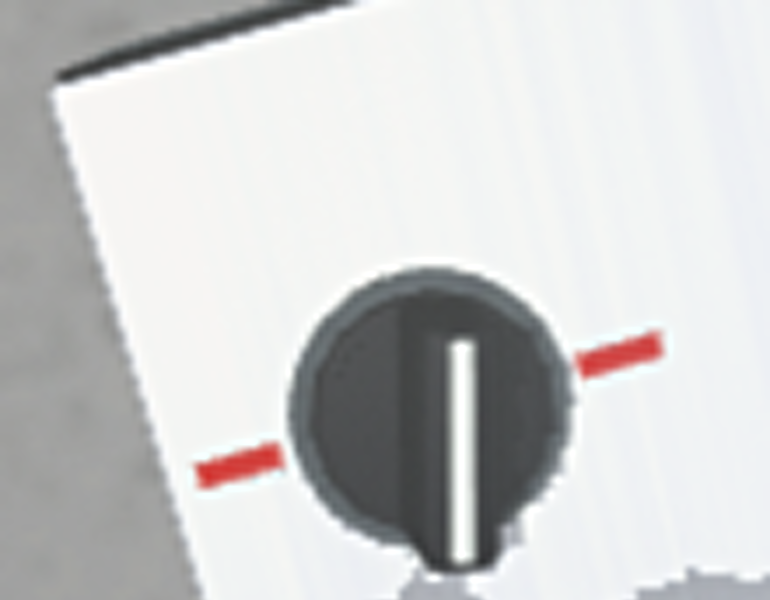

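```bash
python3 - <<'E'
from m import *
d=pickle.load(open("s3.pkl","rb"));W=d["wrist"];d0=pickle.load(open("s0.pkl","rb"));S,T=d0["scene"],d0["top"]
a,b=plane(W,(357.88,180.35),82.5),plane(W,(303.83,196.03),88.9)
yaw=np.arctan2(*(a-b)[[1,0]]);print("red",a,b,(a+b)/2,np.linalg.norm(a-b),np.degrees(yaw))
A,B=plane(W,(336,178.9),117.),plane(W,(336,210.3),117.)
print("line",A,B,(A+B)/2,np.linalg.norm(A-B),np.degrees(np.arctan2(*(A-B)[[1,0]])))
pad=plane(W,(346.85,262.75),88.7);print("pad",pad)
m=(a+b)/2;v=m-pad;print("yaw from pad->fastener",np.degrees(np.arctan2(-v[0],v[1])),np.hypot(*v[:2]))
# top view red marks & hinge screws in wrist
cx=T;f=lambda x,y:(195+x/7,175+y/7)
for nme,(x,y),z in(("t rear",(244,385),82.5),("t front",(243,562),88.9),("sc1",(187,142),73),("sc3",(545,127),73)):print(nme,plane(T,f(x+3-3.5,y),z))
s1,s3=plane(W,(432.5,139.5),73),plane(W,(450,244),73);print(s1,s3,np.degrees(np.arctan2(-(s1-s3)[0],(s1-s3)[1])))
E
```

```text
red [482.32598631 257.36200813  82.5       ] [425.16079148 253.67323167  88.9       ] [453.74338889 255.5176199   85.7       ] 57.640494200508414 3.692084055662532
line [460.0798265  270.15163622 117.        ] [454.59960257 240.90576285 117.        ] [457.33971453 255.52869954 117.        ] 29.75489815240071 79.38673668804962
pad [455.05293375 171.42193155  88.7       ]
yaw from pad->fastener 0.8921424037542319 84.10588390290683
t rear [478.94982489 256.33468805  82.5       ]
t front [420.96690757 252.68306156  88.9       ]
sc1 [561.07047565 281.4167264   73.        ]
sc3 [568.67697337 161.10778427  73.        ]
[564.59254154 281.91891589  73.        ] [572.33438072 163.24899671  73.        ] 3.7325973038692175
```

```bash
cat > t.py <<'E'
import numpy as np
from scipy.spatial.transform import Rotation as R
YAW=3.7
def target(p,yaw,th=0.11):
    # tool z = -panel normal; yaw = tool x heading about normal, panel frame
    Rp=R.from_euler('z',YAW,degrees=True)*R.from_euler('y',th)   # panel frame: n tilts to +x
    return np.array(p,float),Rp*R.from_euler('z',yaw-YAW,degrees=True)*R.from_euler('x',180,degrees=True)
def delta(p0,e0,p1,R1):
    R0=R.from_euler('xyz',e0,degrees=True)
    print("shift m",(R0.inv().apply(p1-np.array(p0))/1000).round(4),"rotvec",(R0.inv()*R1).as_rotvec(degrees=True).round(2))
E
python3 - <<'E'
from t import *
from bench import sensors
s=sensors.sense()
n=R.from_euler('z',YAW,degrees=True).apply([np.sin(.11),0,np.cos(.11)])
g=np.array([455.7,255.6,104.])
for h in(60,0):
    p,Q=target(g+h*n,79.4);print(p);delta(s["tool_pos"],s["tcp_rot"],p,Q)
E
```

```text
[462.27296886 256.02505483 163.63736588]
shift m [0.0032 0.0192 0.0892] rotvec [ 6.18 -1.66 -0.88]
[455.7 255.6 104. ]
shift m [0.0014 0.0127 0.1489] rotvec [ 6.18 -1.66 -0.88]
```

>>> move_arm([
  [[0.001, 0.006, 0.03, 2, -0.5, -0.3], [0.002, 0.013, 0.06, 4, -1.1, -0.6], [0.003, 0.019, 0.089, 6.2, -1.7, -0.9], [0.003, 0.019, 0.089, 6.2, -1.7, -0.9], [0.003, 0.019, 0.089, 6.2, -1.7, -0.9]],
], grip=0.5)

```text
time: 5.85
tool_pos: [461.6, 256.7, 163.9]
tcp_rot: [-173.9, 1.6, 79.5]
ft_force: [-0.4, -0.2, 1.0]
finger_gap: 42.4
```

```bash
python3 - <<'E'
from t import *
from bench import sensors,viewer
import cv2,pickle
s=sensors.sense();print(s["time"],s["joint_pos"].round(2),s["tool_pos"],s["tcp_rot"],s["finger_gap"])
n=R.from_euler('z',YAW,degrees=True).apply([np.sin(.11),0,np.cos(.11)])
g=np.array([455.7,255.6,104.])
for h in(60,0):
    p,Q=target(g+h*n,79.4);delta(s["tool_pos"],s["tcp_rot"],p,Q)
d={}
for k in("wrist","scene"):
    v=viewer.snapshot(k);d[k]=v;cv2.imwrite(f"pics/{k}4.png",v["color"][:,:,::-1])
pickle.dump(d,open("s4.pkl","wb"))
E
```

```text
5.85 [22.18  4.76 96.38  1.97 84.87 32.45] [461.58006883 256.67802948 163.93661407] [-173.88341438    1.59552402   79.53748258] 42.44163335091535
shift m [-0.0005  0.0008  0.0002] rotvec [-0.01  0.05  0.05]
shift m [-0.0005  0.0008  0.0602] rotvec [-0.01  0.05  0.05]
```

View pics/wrist4.png

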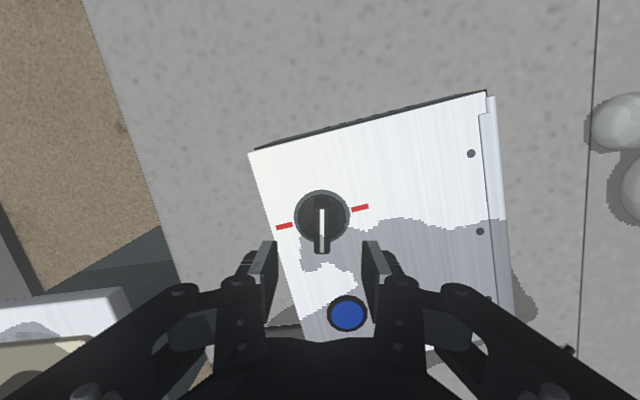

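View pics/scene4.png

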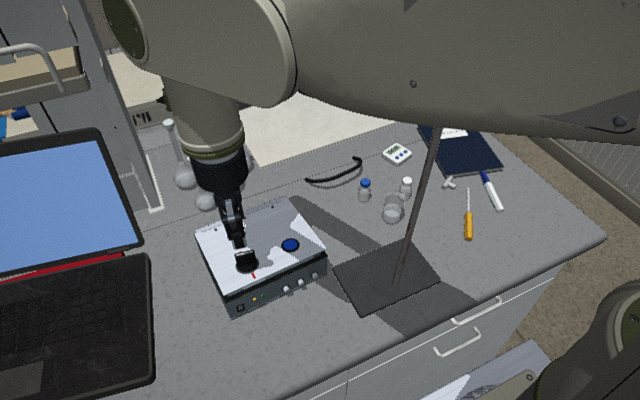

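The wrist view shows the bar at (321,222), centred between the jaws at x≈268 and 372. The red marks are at (285,226) and (360,207), and the whole pad is visible at (347,313). I'll refine the measurement from here.

```bash
python3 - <<'E'
from m import *
from t import *
d=pickle.load(open("s4.pkl","rb"));W=d["wrist"]
hs=cv2.cvtColor(W["color"],cv2.COLOR_RGB2HSV)
red=cv2.inRange(hs,(0,120,60),(10,255,255))|cv2.inRange(hs,(170,120,60),(180,255,255))
n,l,st,c=cv2.connectedComponentsWithStats(red)
rp=sorted([tuple(c[i]) for i in range(1,n) if st[i,4]>15 and 180<c[i][1]<250 and 260<c[i][0]<380]);print(rp)
b,a=plane(W,rp[0],88.9),plane(W,rp[-1],82.5);print("red",a,b,(a+b)/2,np.linalg.norm(a-b),np.degrees(np.arctan2(*(a-b)[[1,0]])))
bl=blob(W,(105,150,60),(130,255,255),(320,290,375,340));print(bl,plane(W,bl[0][0],88.7))
crop=W["color"][180:265,280:375,::-1];cv2.imwrite("pics/cw4.png",cv2.resize(crop,None,fx=7,fy=7,interpolation=cv2.INTER_CUBIC))
w=(hs[...,2]>150);k=np.zeros_like(w);k[208:252,315:328]=1
n,l,st,c=cv2.connectedComponentsWithStats((w&k).astype(np.uint8));print(st[1:],c[1:])
E
```

```text
[(np.float64(284.0289855072464), np.float64(225.55072463768116)), (np.float64(359.4583333333333), np.float64(207.45833333333334))]
red [482.72270719 257.38287221  82.5       ] [425.42955537 253.72345558  88.9       ] [454.07613128 255.5531639   85.7       ] 57.76553103933102 3.6546200610957507
[([346.78, 314.67], 699)] [459.67998709 171.06845432  88.7       ]
[[320 209   4  43 155]] [[321.66451613 228.57419355]]
```

View pics/cw4.png

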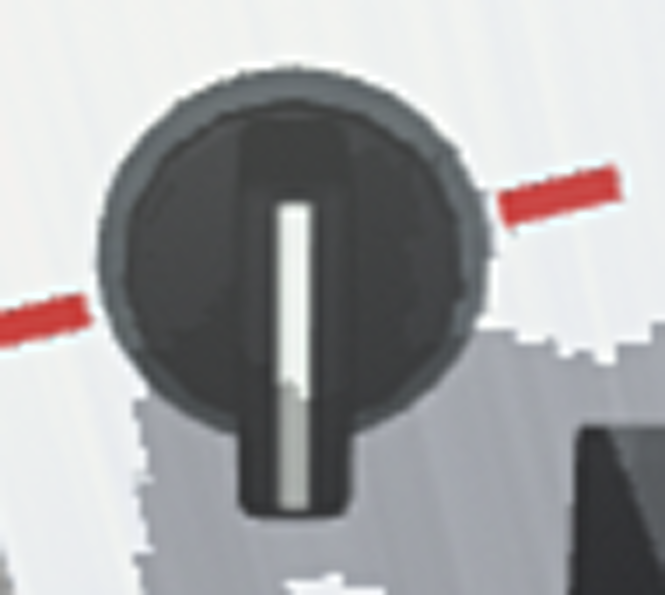

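Everything agrees: grip centre (456,255.6,104), yaw 3.7°, bar about 1.32 rad off line, pad (459.7,171). I'll descend and close.

>>> move_arm([
  [[0, 0.0005, 0.02, 0, 0, 0], [0, 0.001, 0.04, 0, 0, 0], [0, 0.001, 0.055, 0, 0, 0], [0, 0.001, 0.06, 0, 0, 0], [0, 0.001, 0.06, 0, 0, 0]],
], grip=0.5)

```text
time: 6.45
tool_pos: [455.0, 256.1, 102.9]
tcp_rot: [-173.8, 1.6, 79.6]
ft_force: [0.4, -1.0, 0.4]
finger_gap: 43.1
```

>>> move_arm([
  [[0, 0, 0, 0, 0, 0], [0, 0, 0, 0, 0, 0], [0, 0, 0, 0, 0, 0], [0, 0, 0, 0, 0, 0], [0, 0, 0, 0, 0, 0]],
], grip=0, newtons=25)

```text
time: 6.95
tool_pos: [456.2, 256.2, 103.4]
tcp_rot: [-173.9, 1.6, 79.5]
ft_force: [2.8, 0.1, 3.0]
finger_gap: 10.1
```

```bash
python3 - <<'E'
from bench import sensors,viewer
import cv2
s=sensors.sense();print(s["time"],s["joint_pos"].round(2),s["tool_pos"],s["tcp_rot"],s["finger_gap"],s["ft_force"],s["wrist_torque"])
for k in("wrist","scene"):
    v=viewer.snapshot(k);cv2.imwrite(f"pics/{k}5.png",v["color"][:,:,::-1])
E
```

```text
6.95 [ 22.35   7.43 100.18   2.02  78.39  32.39] [456.18514906 256.23240077 103.38165931] [-173.89277822    1.58313963   79.53417487] 10.137285524224964 [2.77521782 0.11612545 3.00627991] [ 0.07496627 -0.52418168 -0.01915032]
```

View pics/wrist5.png

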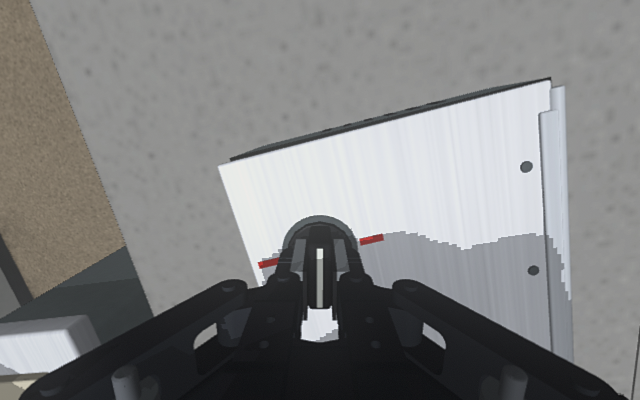

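The bar is gripped at a 10 mm gap, with the white line at (320,278) between the jaws. Next I turn it clockwise by 75.8°.

>>> move_arm([
  [[0, 0, 0, 0, 0, 5], [0, 0, 0, 0, 0, 11], [0, 0, 0, 0, 0, 17], [0, 0, 0, 0, 0, 23], [0, 0, 0, 0, 0, 29], [0, 0, 0, 0, 0, 35], [0, 0, 0, 0, 0, 41], [0, 0, 0, 0, 0, 47], [0, 0, 0, 0, 0, 53], [0, 0, 0, 0, 0, 59], [0, 0, 0, 0, 0, 65], [0, 0, 0, 0, 0, 70], [0, 0, 0, 0, 0, 74], [0, 0, 0, 0, 0, 75.8], [0, 0, 0, 0, 0, 75.8], [0, 0, 0, 0, 0, 75.8]],
])

```text
time: 8.65
tool_pos: [457.6, 254.7, 103.2]
tcp_rot: [179.8, 6.2, 3.6]
ft_force: [10.2, -6.7, 1.9]
finger_gap: 10.4
```

```bash
python3 - <<'E'
from bench import sensors,viewer
import cv2
s=sensors.sense();print(s["time"],s["joint_pos"].round(2),s["tool_pos"],s["tcp_rot"],s["finger_gap"],s["ft_force"],s["wrist_torque"])
for k in("wrist","scene"):
    v=viewer.snapshot(k);cv2.imwrite(f"pics/{k}6.png",v["color"][:,:,::-1])
E
```

```text
8.65 [ 22.26   7.45 100.16   1.83  78.3  108.19] [457.59974239 254.69640615 103.21671167] [179.81522832   6.16934909   3.58992084] 10.406538836304339 [10.17619536 -6.67282219  1.92712297] [-1.03958986 -1.8593632   0.14968912]
```

View pics/wrist6.png

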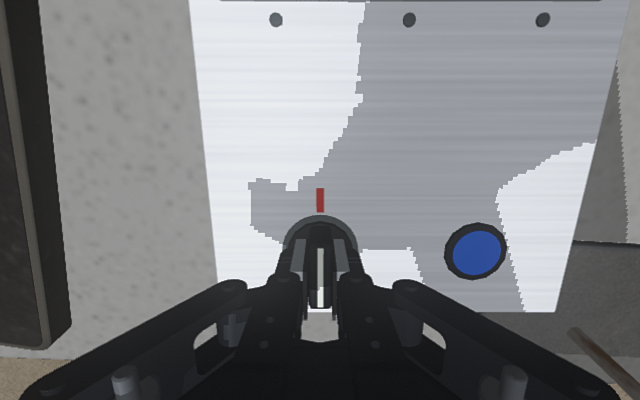

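View pics/scene6.png

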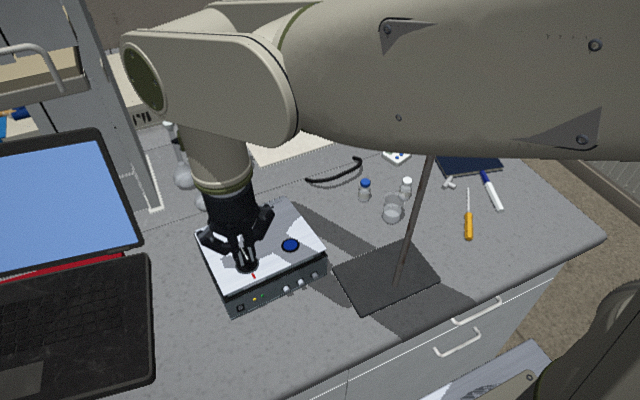

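The white line at (320,275) is in line with the red mark at (320,200). I'll release, lift along the panel normal and check.

>>> move_arm([
  [[0, 0, 0, 0, 0, 0], [0, 0, 0, 0, 0, 0], [0, 0, 0, 0, 0, 0], [0, 0, 0, 0, 0, 0], [0, 0, -0.02, 0, 0, 0], [0, 0, -0.05, 0, 0, 0], [0, 0, -0.08, 0, 0, 0], [0, 0, -0.08, 0, 0, 0]],
], grip=0.5)

```text
time: 9.55
tool_pos: [466.7, 257.8, 187.0]
tcp_rot: [-179.9, 6.0, 3.7]
ft_force: [1.1, -0.5, 1.3]
finger_gap: 42.9
```

```bash
python3 - <<'E'
from m import *
from bench import sensors,viewer
s=sensors.sense();print(s["time"],s["joint_pos"].round(2),s["tool_pos"],s["tcp_rot"],s["finger_gap"],s["ft_force"],s["wrist_torque"])
d={}
for k in("wrist","scene","top"):
    v=viewer.snapshot(k);d[k]=v;cv2.imwrite(f"pics/{k}7.png",v["color"][:,:,::-1])
pickle.dump(d,open("s7.pkl","wb"))
W=d["wrist"]
hs=cv2.cvtColor(W["color"],cv2.COLOR_RGB2HSV)
red=cv2.inRange(hs,(0,120,60),(10,255,255))|cv2.inRange(hs,(170,120,60),(180,255,255))
n,l,st,c=cv2.connectedComponentsWithStats(red)
for i in range(1,n):
    if st[i,4]>15: print("red",c[i],st[i])
bl=blob(W,(105,150,60),(130,255,255),(380,150,580,340));print(bl,plane(W,bl[0][0],88.7))
E
```

```text
9.55 [ 22.09   4.2   94.48   1.97  87.01 108.21] [466.71235012 257.84456496 186.97287839] [-179.92853663    6.01891578    3.6815413 ] 42.86328904663265 [ 1.12832925 -0.51645796  1.28971453] [ 0.01149792 -0.04197951 -0.08728038]
red [83.46666667  6.16296296] [ 70   1  27  11 135]
red [323.  173.5] [322 166   3  16  48]
red [322.5 244.5] [321 241   4   8  32]
[([427.44, 209.68], 754)] [459.76039628 170.83584158  88.7       ]
```

View pics/wrist7.png

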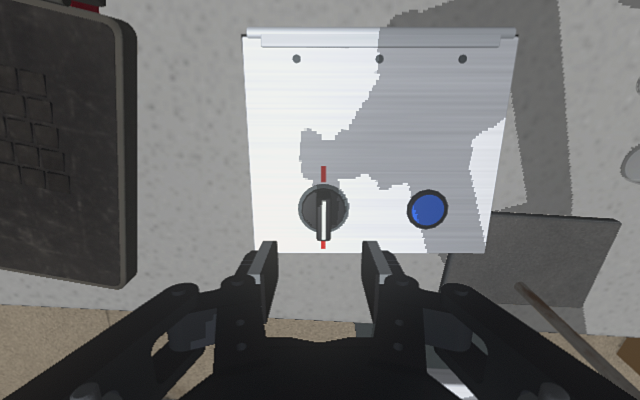

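View pics/top7.png

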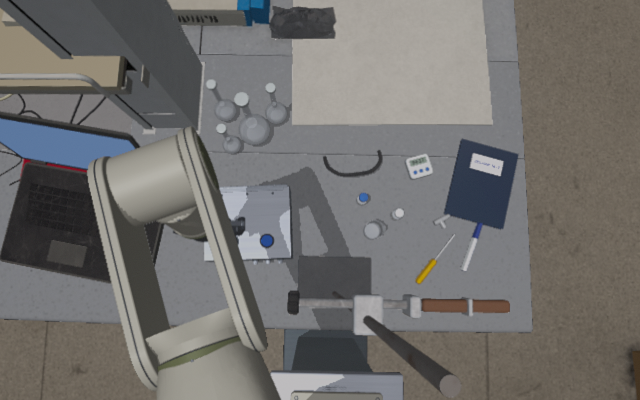

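The fastener is in line: the white line at x≈323.5 runs between red marks at (323,173) and (322.5,244). Before moving over the pad I'll check how much room the forearm has next to the clamp knob.

```bash
python3 - <<'E'
from m import *
d=pickle.load(open("s7.pkl","rb"));T=d["top"];S=d["scene"]
cv2.imwrite("pics/top7c.png",cv2.resize(T["color"][110:400,60:340,::-1],None,fx=2.05,fy=2.05))
q=np.radians(22.1);u=np.array([np.cos(q),np.sin(q)]);v=np.array([-u[1],u[0]])
for px in((205,150),(225,210),(245,270),(258,315),(265,345)):
  for z in(450,520,600):
    p=plane(T,px,z);print(px,z,p.round(),"rho",round(p[:2]@u),"lat",round(p[:2]@v))
cv2.imwrite("pics/scene7c.png",S["color"][:,:,::-1])
k=np.array([356,88.]);print("knob rho/lat",k@u,k@v)
E
```

```text
(205, 150) 450 [566. 227. 450.] rho 610 lat -3
(205, 150) 520 [547. 208. 520.] rho 585 lat -13
(205, 150) 600 [525. 187. 600.] rho 557 lat -24
(225, 210) 450 [478. 193. 450.] rho 515 lat -1
(225, 210) 520 [469. 178. 520.] rho 501 lat -12
(225, 210) 600 [458. 161. 600.] rho 485 lat -23
(245, 270) 450 [393. 160. 450.] rho 424 lat 0
(245, 270) 520 [394. 149. 520.] rho 421 lat -10
(245, 270) 600 [395. 137. 600.] rho 417 lat -22
(258, 315) 450 [331. 139. 450.] rho 359 lat 4
(258, 315) 520 [339. 131. 520.] rho 363 lat -6
(258, 315) 600 [348. 121. 600.] rho 368 lat -19
(265, 345) 450 [291. 128. 450.] rho 318 lat 9
(265, 345) 520 [303. 121. 520.] rho 327 lat -2
(265, 345) 600 [318. 113. 600.] rho 337 lat -15
knob rho/lat 362.9519277466383 -52.40131816089247
```

View pics/top7c.png

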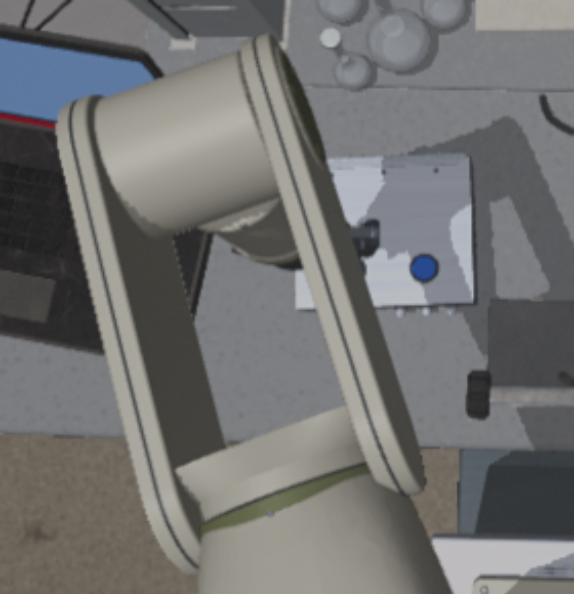

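View pics/scene7c.png

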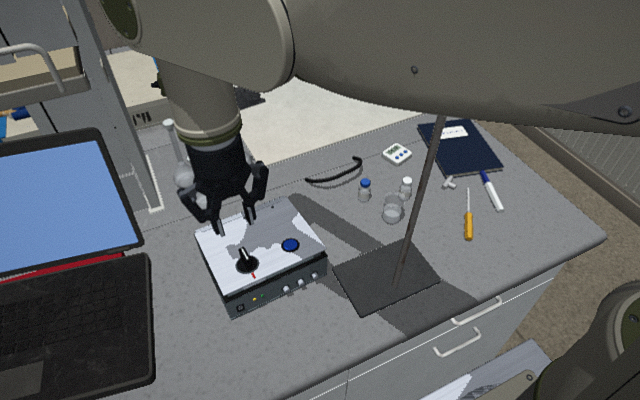

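The forearm fork is only about 25–30 mm from the knob at this joint-1 angle, so joint 1 shouldn't turn back towards it. I'll tilt the tool about 14° so the tips reach the pad while the wrist stays where it is.

```bash
cat >> t.py <<'E'
def tilted(tip,phi,yaw=3.7):
    # wrist leans to instrument +y by phi deg; tip = fingertip centre
    Q=R.from_euler('z',YAW,degrees=True)*R.from_euler('x',-phi,degrees=True)*R.from_euler('z',yaw-YAW,degrees=True)*R.from_euler('x',180,degrees=True)
    return np.array(tip,float)-8*Q.apply([0,0,1]),Q
E
python3 - <<'E'
from t import *
from bench import sensors
s=sensors.sense()
for tip in((460,166,140),(460,166,110)):
    p,Q=tilted(tip,14);print(p,Q.apply([0,0,1]),"W",p-344*Q.apply([0,0,1]));delta(s["tool_pos"],s["tcp_rot"],p,Q)
E
```

```text
[459.87510577 167.9313411  147.76236581] [ 0.01561178 -0.24141764 -0.97029573] W [454.50465402 250.97900858 481.54409565]
shift m [-0.0057  0.0882  0.0347] rotvec [-13.9    6.44   0.76]
[459.87510577 167.9313411  117.76236581] [ 0.01561178 -0.24141764 -0.97029573] W [454.50465402 250.97900858 451.54409565]
shift m [-0.0023  0.0882  0.0645] rotvec [-13.9    6.44   0.76]
```

>>> move_arm([
  [[-0.001, 0.015, 0.002, -2.3, 1.1, 0.1], [-0.002, 0.03, 0.004, -4.6, 2.1, 0.2], [-0.003, 0.045, 0.01, -7, 3.2, 0.4], [-0.004, 0.06, 0.017, -9.3, 4.3, 0.5], [-0.005, 0.075, 0.025, -11.6, 5.4, 0.6], [-0.0057, 0.088, 0.035, -13.9, 6.4, 0.8], [-0.0057, 0.088, 0.035, -13.9, 6.4, 0.8], [-0.0057, 0.088, 0.035, -13.9, 6.4, 0.8]],
], grip=0, newtons=40)

```text
time: 10.5
tool_pos: [459.2, 168.3, 146.9]
tcp_rot: [166.0, 0.2, 3.7]
ft_force: [0.5, -0.7, -0.5]
finger_gap: -0.2
```

```bash
python3 - <<'E'
from m import *
from t import *
from bench import sensors,viewer
s=sensors.sense();print(s["time"],s["joint_pos"].round(2),s["tool_pos"],s["tcp_rot"],s["finger_gap"],s["ft_force"])
d={}
for k in("wrist","scene","top"):
    v=viewer.snapshot(k);d[k]=v;cv2.imwrite(f"pics/{k}8.png",v["color"][:,:,::-1])
pickle.dump(d,open("s8.pkl","wb"))
Q=R.from_euler('xyz',s["tcp_rot"],degrees=True);print("tip",s["tool_pos"]+8*Q.apply([0,0,1]))
W=d["wrist"]
print(blob(W,(105,150,60),(130,255,255),(150,150,580,400)))
for n,p in(("tip",s["tool_pos"]+8*Q.apply([0,0,1])),("pad",np.array([459.7,171,88.7]))):print(n,proj(W,p),proj(d["scene"],p))
E
```

```text
10.5 [ 23.58  -0.54 104.59 -13.22  81.18 112.53] [459.19729007 168.29941733 146.89069553] [1.66033734e+02 1.56278063e-01 3.66138340e+00] -0.19311227100556336 [ 0.51207162 -0.6738193  -0.50586449]
tip [459.29945847 166.3712015  139.12722045]
[([296.81, 223.46], 1118)]
tip [321.72909385 255.98987712] [290.60039773 227.34157571]
pad [296.31859228 223.59065999] [289.54367638 245.50482138]
```

View pics/wrist8.png

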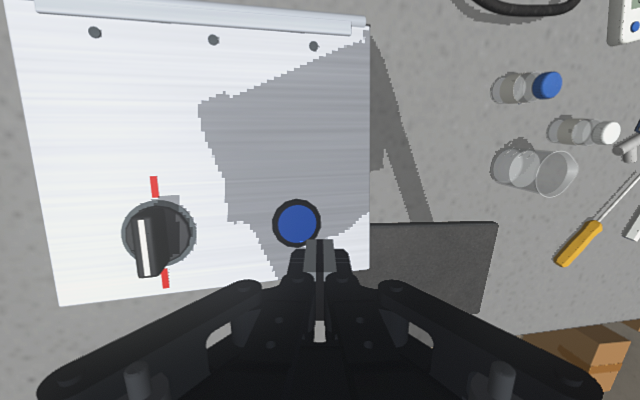

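View pics/scene8.png

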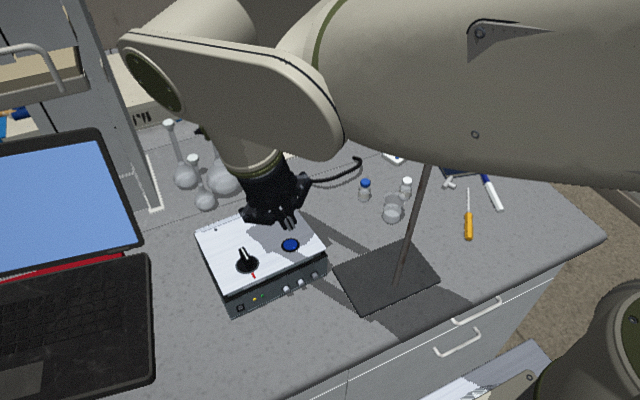

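View pics/top8.png

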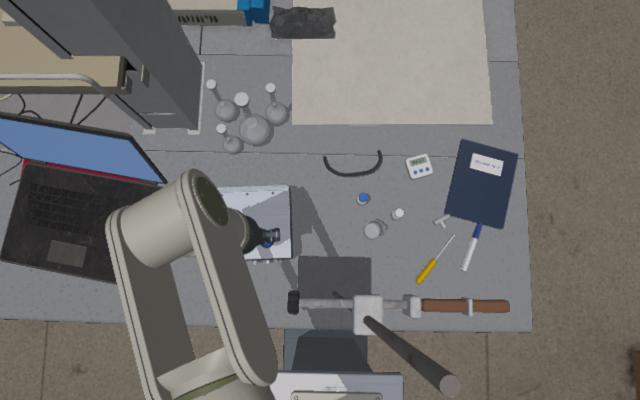

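The closed fingertips at (321,256) in the wrist view are in front of and above the pad at (297,223). The forearm is clear of the knob and the panel still stands raised. I'll descend to just above the pad.

>>> move_arm([
  [[0, -0.0036, 0.0145, 0, 0, 0], [0, -0.0072, 0.029, 0, 0, 0], [0, -0.0097, 0.039, 0, 0, 0], [0, -0.0106, 0.0427, 0, 0, 0], [0, -0.0106, 0.0427, 0, 0, 0]],
])

```text
time: 11.15
tool_pos: [459.4, 167.7, 102.7]
tcp_rot: [166.0, 0.1, 3.6]
ft_force: [-0.1, -0.9, 0.8]
finger_gap: -0.1
```

```bash
python3 - <<'E'
from m import *
from t import *
from bench import sensors,viewer
s=sensors.sense();print(s["time"],s["tool_pos"],s["tcp_rot"],s["ft_force"])
Q=R.from_euler('xyz',s["tcp_rot"],degrees=True);print("tip",s["tool_pos"]+8*Q.apply([0,0,1]))
for k in("wrist",):
    v=viewer.snapshot(k);cv2.imwrite(f"pics/{k}9.png",v["color"][:,:,::-1])
E
```

```text
11.15 [459.43592891 167.74224835 102.72530886] [1.65961708e+02 1.21552243e-01 3.64124099e+00] [-0.11614222 -0.91946268  0.81972778]
tip [459.54274008 165.8045577   94.96425569]
```

View pics/wrist9.png

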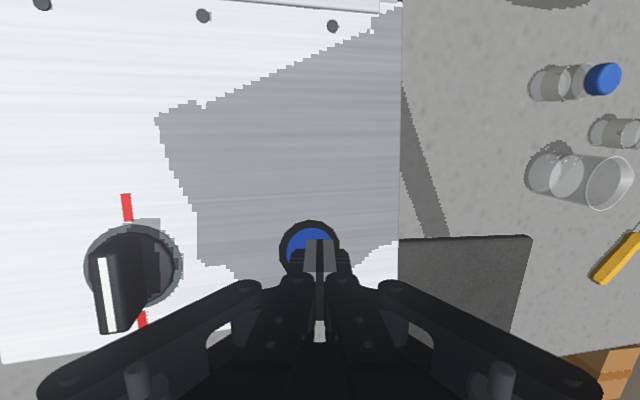

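The tips are right over the pad, centred at about (309,248) in the image. Now I press down in steps and watch the force.

>>> move_arm([
  [[0, -0.0005, 0.002, 0, 0, 0], [0, -0.001, 0.004, 0, 0, 0], [0, -0.0015, 0.006, 0, 0, 0], [-0.0002, -0.002, 0.008, 0, 0, 0], [-0.0005, -0.0024, 0.0097, 0, 0, 0], [-0.0005, -0.0024, 0.0097, 0, 0, 0]],
])

```text
time: 11.8
tool_pos: [460.0, 168.2, 94.2]
tcp_rot: [166.0, -0.0, 3.7]
ft_force: [0.3, 0.1, 4.7]
finger_gap: 0.1
```

>>> move_arm([
  [[-0.0002, -0.0005, 0.002, 0, 0, 0], [-0.0004, -0.001, 0.004, 0, 0, 0], [-0.0006, -0.0015, 0.006, 0, 0, 0], [-0.0008, -0.0019, 0.0078, 0, 0, 0], [-0.0008, -0.0019, 0.0078, 0, 0, 0]],
])

```text
time: 12.3
tool_pos: [459.2, 168.2, 86.0]
tcp_rot: [166.0, -0.0, 3.7]
ft_force: [-0.7, 0.8, 5.1]
finger_gap: 0.1
```

```bash
python3 - <<'E'
from m import *
from t import *
from bench import sensors,viewer
s=sensors.sense();print(s["time"],s["tool_pos"],s["tcp_rot"],s["ft_force"])
Q=R.from_euler('xyz',s["tcp_rot"],degrees=True);print("tip",s["tool_pos"]+8*Q.apply([0,0,1]))
for k in("wrist","scene"):
    v=viewer.snapshot(k);cv2.imwrite(f"pics/{k}10.png",v["color"][:,:,::-1])
E
```

```text
12.3 [459.17982244 168.15439692  85.98674381] [ 1.66024682e+02 -4.07697569e-02  3.65114655e+00] [-0.72628368  0.83800212  5.11380024]
tip [459.30836972 166.22663909  78.22354696]
```

View pics/wrist10.png

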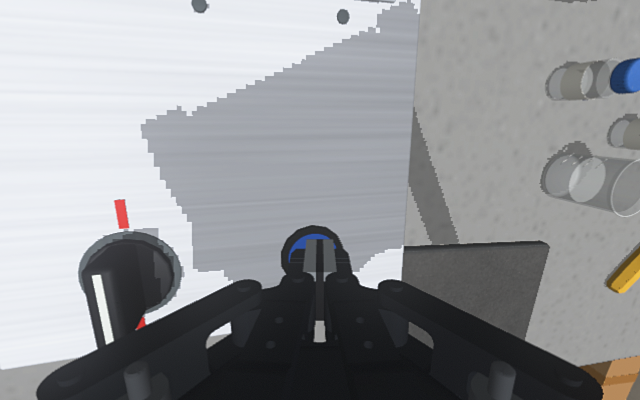

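The force is 5.1 N and it passed the pin's stop height freely. I continue in small steps until it seats.

>>> move_arm([
  [[0, -0.0003, 0.001, 0, 0, 0], [0, -0.0005, 0.002, 0, 0, 0], [0, -0.0007, 0.003, 0, 0, 0], [0, -0.0007, 0.003, 0, 0, 0]],
])

```text
time: 12.8
tool_pos: [459.1, 168.1, 83.1]
tcp_rot: [166.0, -0.0, 3.6]
ft_force: [-1.8, 0.8, 7.6]
finger_gap: -0.1
```

>>> move_arm([
  [[0, -0.0002, 0.001, 0, 0, 0], [0, -0.0002, 0.001, 0, 0, 0], [0, -0.0002, 0.001, 0, 0, 0]],
])

```text
time: 13.1
tool_pos: [459.2, 168.2, 82.7]
tcp_rot: [166.0, -0.0, 3.6]
ft_force: [-4.0, 0.5, 12.0]
finger_gap: -0.1
```

>>> move_arm([
  [[0, -0.0002, 0.001, 0, 0, 0], [0, -0.0002, 0.001, 0, 0, 0], [0, -0.0002, 0.001, 0, 0, 0], [0, -0.0002, 0.001, 0, 0, 0]],
])

```text
time: 13.5
tool_pos: [459.2, 168.2, 82.4]
tcp_rot: [166.0, -0.0, 3.6]
ft_force: [-7.5, 1.3, 18.0]
finger_gap: 0.1
```

```bash
python3 - <<'E'
from m import *
from t import *
from bench import sensors,viewer
s=sensors.sense();print(s["time"],s["tool_pos"],s["tcp_rot"],s["ft_force"])
d={}
for k in("wrist","scene","top"):
    v=viewer.snapshot(k);d[k]=v;cv2.imwrite(f"pics/{k}11.png",v["color"][:,:,::-1])
pickle.dump(d,open("s11.pkl","wb"))
S=d["scene"];a=d0=pickle.load(open("s0.pkl","rb"))["scene"]["color"][190:320,185:335,::-1]
cv2.imwrite("pics/cmp.png",np.vstack([cv2.resize(x,None,fx=2.3*2,fy=2.3,interpolation=cv2.INTER_CUBIC)[:, :690] if 0 else cv2.resize(x,None,fx=2.25,fy=2.25,interpolation=cv2.INTER_CUBIC) for x in(a,S["color"][190:320,185:335,::-1])]))
# vials/beaker shift in top
T0=pickle.load(open("s0.pkl","rb"))["top"]["color"].astype(int);T1=d["top"]["color"].astype(int)
print("bystander diff",np.abs(T0-T1)[185:245,350:410].mean(),blob(d["top"],(105,150,60),(130,255,255),(350,185,380,215)),blob(pickle.load(open("s0.pkl","rb"))["top"],(105,150,60),(130,255,255),(350,185,380,215)))
# red/hinge angle in wrist
W=d["wrist"];hs=cv2.cvtColor(W["color"],cv2.COLOR_RGB2HSV)
red=cv2.inRange(hs,(0,120,60),(10,255,255))|cv2.inRange(hs,(170,120,60),(180,255,255))
n,l,st,c=cv2.connectedComponentsWithStats(red)
for i in range(1,n):
    if st[i,4]>15:
        print("red",c[i],st[i])
o=R.from_euler('z',YAW,degrees=True)
# predicted red mark rear (inst -16,40) at shut vs 0.05 tilt
pad=np.array([458.2,170.9,0]);org=pad-o.apply([-45,-45,0])
for th in(0,.02,.05):
    X=org+o.apply([80-96*np.cos(th)+4*np.sin(th),40,68+96*np.sin(th)+4*np.cos(th)]);print(th,proj(W,X))
E
```

```text
13.5 [459.21432174 168.21082417  82.37426039] [ 1.66020084e+02 -4.19634821e-02  3.63558570e+00] [-7.48432295  1.31624893 17.98397558]
bystander diff 3.279537037037037 [([363.09, 197.0], 46)] [([363.17, 197.02], 47)]
red [120.41516245 215.01444043] [114 201  14  29 277]
red [141.38461538 323.84615385] [137 318   9  12  52]
0 [117.75964001 215.3671748 ]
0.02 [115.95830218 216.49057108]
0.05 [113.12940936 218.06885762]
```

View pics/cmp.png

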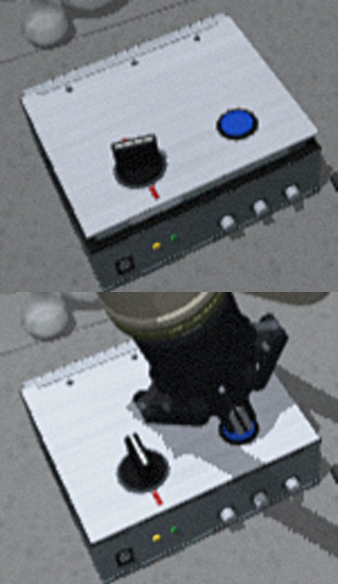

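View pics/wrist11.png

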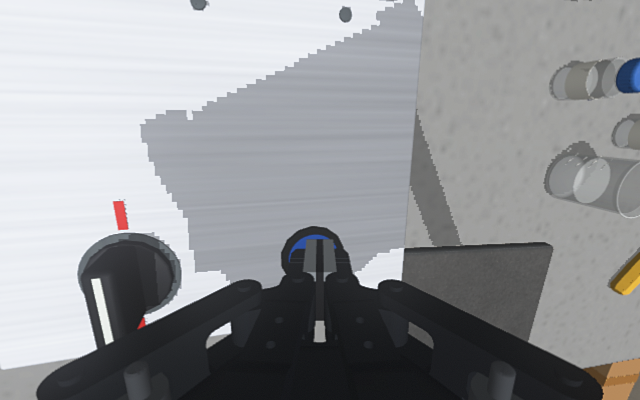

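The scene comparison shows the dark gap under the front edge has closed. There is some sideways load (Fx = -7.5 N), so I'll ease it by shifting 1 mm along the tool's -x.

>>> move_arm([
  [[-0.0005, 0, 0, 0, 0, 0], [-0.001, 0, 0, 0, 0, 0], [-0.001, 0, 0, 0, 0, 0], [-0.001, 0, 0, 0, 0, 0], [-0.001, 0, 0, 0, 0, 0], [-0.001, 0, 0, 0, 0, 0], [-0.001, 0, 0, 0, 0, 0], [-0.001, 0, 0, 0, 0, 0]],
])

```text
time: 14.45
tool_pos: [459.1, 168.2, 82.5]
tcp_rot: [166.0, -0.2, 3.6]
ft_force: [-3.0, 1.1, 15.2]
finger_gap: 0.2
```

```bash
python3 - <<'E'
from m import *
from bench import sensors,viewer
s=sensors.sense();print(s["time"],s["tool_pos"],s["ft_force"])
v=viewer.snapshot("scene");cv2.imwrite("pics/cmp2.png",cv2.resize(v["color"][190:320,185:335,::-1],None,fx=4.5,fy=4.5,interpolation=cv2.INTER_CUBIC))
s=sensors.sense();print(s["time"],s["tool_pos"],s["ft_force"])
E
```

```text
14.45 [459.0910788  168.21199432  82.54493726] [-2.95894383  1.07725338 15.20558844]
14.5 [459.0854833  168.22942415  82.54872263] [-2.61223943  1.53909524 14.72380906]
```

View pics/cmp2.png

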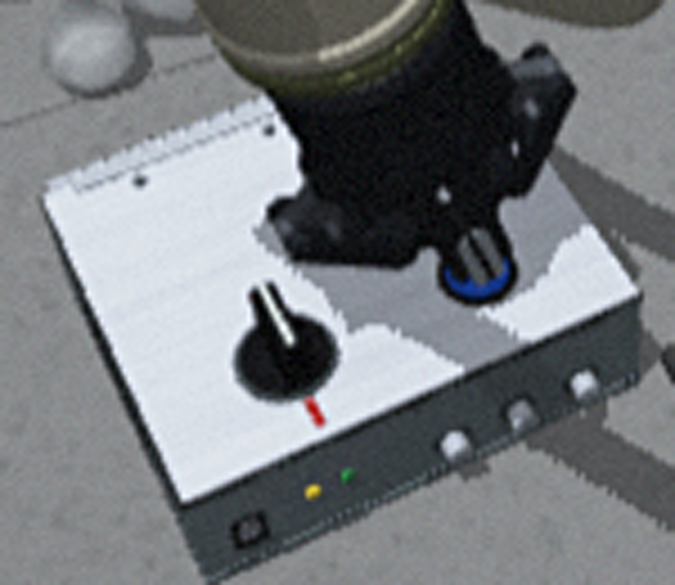

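The panel is flush on its frame, the slot line is in line with the red mark, and the tips are on the pad with about 15 N. I'm handing it in.

```bash
python3 - <<'E'
from bench import hand_in,sensors
print(hand_in());s=sensors.sense();print(s["time"],s["tool_pos"],s["ft_force"])
E
```

```text
the job is handed in; nothing more can be done
None
the job is handed in; nothing more can be done
```

I turned the fastener in line while the panel was still raised. I then pressed the panel shut on the blue pad with closed fingertips and handed the job in, still holding it, at about 14.5 s.

- **Fastener:** I turned it clockwise about 76°. After I released it, the wrist view showed the white line in line with both red marks, within about 1–2° by eye.
- **Panel:** It went past the pin's stop height freely, at about 5 N. It then seated firmly, and the force rose about 5 N for each further mm. The front gap was gone in the scene view.
- **Last force reading:** The pad was held with about 15 N downward (6 N is needed). Side load had been 7.5 N; I eased it to about 3 N just before handing in.
- **Bystanders:** In the top view the vials and beaker looked unmoved before the final press. I measured only the blue-capped vial, and it had shifted less than 0.1 px.
- **Disagreements:** The top view's raw position for the fastener was about 3–4 mm off the wrist view's in x. I used the wrist view, which agreed with itself across three poses. During the final hold, the rear red mark was seen about 3 px from where I predicted it for the shut panel. It was further still from the predictions for a raised panel.

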